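# Fit the splined jar spindle to the labelling machine and hold it home

## Task

Slide the steel jar spindle out through the open end of its parking fork, carry it to the labelling machine, turn it until its cross-shaped stem meshes with the cross-shaped slot of the drive block, and push it fully home against the spring, until its collar sits flush on the block. Finish while still gripping the spindle and pressing it down (the spring lifts it if you let go; a fitter will lock it from below). Leave the two jars and the stack of lids where they stand.

Things in the scene. Friction and masses are not known exactly. Their poses are not given: they have to be found in the camera images.
- spindle: Loose upright steel jar spindle, 0.35 kg. Origin: lower end of its stem, on its axis, z up. Stem: cross-shaped section, 32 mm long, two crossed ribs along its x and y, each 40 mm tip to tip, 9 mm thick, lowest 9 mm tapered to 3 mm. Above it a round collar (z 32 to 40 mm), a black cone (to z 52 mm, 48 mm wide), a square post. Quarter turns fit alike. Starts in the fork, turned any way.
- post (a point): Middle of the spindle's square grip post, on its axis 77 mm above its origin. The post is 24 x 24 mm, its faces square to the spindle's x and y, from z = 52 to 102 mm of the spindle.
- collar (a point): Point on the spindle's axis at the underside of its round collar (72 mm in diameter, 8 mm thick), 32 mm above its origin: the face that comes to rest on the drive block.
- fork: Fixed aluminium parking fork, 116 x 96 x 80 mm high. Origin on the table under the slot's middle; the slot runs along its x, open at -x, walled at +x. Rails, tops 60 mm above the table, 46 mm apart, carry the spindle's collar (spindle origin 28 mm above the table). Side walls are 78 mm apart; lips 60 mm apart, 74 to 80 mm above the table, overhang the collar: 6 mm of play, no lifting out.
- fork_mouth (a point): Open end of the fork's rails and lips, in the slot's middle at rail height (60 mm), 52 mm to -x of the fork's origin. The spindle is clear to be lifted when its axis is 40 mm or more outside this point, about 92 to 100 mm from the fork's origin; it starts within 14 mm of that origin.
- labeller: Fixed bench labelling machine, white housing 250 x 200 x 50 mm high. Origin on the table under the drive block's axis; the housing reaches 80 mm to its -x, 170 mm to +x and 100 mm to either side. A label reel and rollers, up to 120 mm above the table, stand 130 mm from that axis on its +x side.
- socket (a point): Centre of the cross-shaped slot in the top face, 100 mm above the table, of the drive block (64 x 64 mm, square). x and y run along the slot's arms, parallel to the block's sides; each arm 12 mm wide, 44 mm long, 40 mm deep. The block stands turned up to 40 degrees either way from the housing; a brake holds it to 0.4 N m. Home: collar on the top face, spindle origin 32 mm below this point.
- plunger (a joint): Spring plunger in the slot's middle, metres pressed down: 0 untouched, its top 22 mm below the block's top face; about 0.010 with the spindle home. It pushes back with 6 N at once and 10 N at home, more than the spindle's weight (3 to 4 N).
- jar_far: Closed glass jar of pickles, 76 mm in diameter, 122 mm high, 0.6 kg, beyond the work in the middle; origin at the centre of its underside. To be left alone.
- jar_side: The same kind of jar, standing to the robot's left of the work; origin at the centre of its underside. To be left alone.
- lids: Loose stack of black jar lids, 70 mm in diameter, 44 mm high, nearer the robot in the middle; origin at the centre of its underside. To be left alone.
There are look-alikes about, which are no part of the job. Leave any pink look-alike of the spindle alone.

How it is judged:
On the way:
1. the spindle has been drawn out of the fork's open end (its axis more than 86 mm from the fork's origin, on the open side) (x of spindle in the frame of fork below -0.086 m), for 0.05 s.
At the end, for the whole second after the job is handed in: Collar within 2.5 mm of the block's top, axes within 4 mm, ribs in line with the slot within 0.15 rad, upright within 0.06 rad, plunger in over 7 mm; spindle at rest, pressed on the machine with over 4 N and gripped by the fingers (over 3 N) through the last second (horizontal distance between collar and socket below 0.004 m and z of collar in the frame of socket between -0.004 and 0.0025 m and (angle between the x axis of spindle and the x axis of socket, either way round below 0.15 rad or angle between the x axis of spindle and the y axis of socket, either way round below 0.15 rad) and angle between spindle's own z axis and vertical below 0.06 rad and value of joint plunger above 0.007 m and contact force between the fingers and spindle above 3 N and contact force between spindle and labeller above 4 N and linear speed of spindle below 0.02 m/s); the arm keeps its last pose, push and grip.
It fails at once if a jar or the stack of lids is shifted by more than 30 mm or tipped (distance of any of jar_far, jar_side, lids from where it was at the start of the episode above 0.03 m or angle between any of jar_far, jar_side, lids's own z axis and vertical above 0.3 rad).
It also fails if it takes over 45 s, if anything falls off the work surface, if the arm or the gripper's body presses on something with over 40 N, if the wrist force passes 120 N, or if a joint passes its speed limit or range.

## Robot

A 6-joint arm with a two-finger parallel gripper is mounted at the origin on the work surface. World frame = base frame: x ahead of the robot, y to its left, z up, the work surface at z = 0. Lengths are in m, angles in rad, forces in N, time in s.
With the tool pointing down it reaches from about 0.35 to 0.8 m from the base axis. Payload 7.3 kg.
Tool frame: the origin (TCP) lies between the finger pads; the fingertips stand 14 mm ahead of it and the grasp point (between the pads) lies 5 mm behind it (robot.nose_length is the distance from the TCP to the fingertips, in m); z points along the fingers, y is the line along which they close (so a half turn about z gives the same grasp; the last joint's range is limited). The gripper opens to 85 mm and grips with 20 to 120 N. Pads are 22 mm wide; open, the fingers measure 114 mm over their backs; the gripper's body (76 mm by 85 mm) begins 54 mm behind the grasp point. The pads swing forward as they close: fully open they stand 13 mm farther back than shut.
Start: joints at [-1.338, 0.342, 1.524, -0, 1.275, -0.146], TCP at [0.194, -0.488, 0.245] pointing down, gripper open.
Joint ranges: [-2.53, 2.53], [-0.77, 2.02], [0.04, 2.7], [-1, 4.14], [0.28, 2.66], [-3.11, 3.11]. Speed limits (rad/s): [2.57, 2.57, 3.14, 3.14, 3.14, 3.14].

## Interface

Orientations are given as [roll, pitch, yaw] about the fixed x, y, z axes, in that order (R = Rz(yaw) Ry(pitch) Rx(roll)).
In Python, from rig import robot gives the robot as it stands. The module is installed in compiled form; this text tells all that it offers.
- The arm moves only by the shell command python3 -m creep 'ROWS' [OPENING] [FORCE]. ROWS is a JSON object of lists of equal length, an entry for each row: "translation": the shift along the world's x, y, z in units of 40 mm (1.0 is 40 mm), a list of three; "twist": the turn, a rotation vector about the world's x, y, z in units of 6 degrees (1.0 is 6 degrees), a list of three. A call has 1 to 10 rows; each row is the pose to reach, as a shift and turn from the pose commanded when the call began; what a row does not reach only later rows make up. A row lasts 1/8 s, in which the tool goes at most 62.5 mm and 10.7 degrees, less where a joint would pass 70% of its speed; a pose out of reach is approached as far as the arm can. A call with a gripper value outside its range is refused whole. OPENING is the finger opening in mm, from 0 to 85.4, set as the call begins (- or left out, the last holds). The fingers move at their own pace and stop on an object; FORCE is the grip in N (left out, the last holds). Time passes only in rows, so rows that repeat a pose let the fingers close. It gives the time, the measured TCP pose, the force, the opening and the grip force at its end, in the units of the state.
- robot.read_state(): the state, without advancing time (a new reading comes with each control period).
- robot.capture(name): name is "side" or "top" or "wrist"; returns the picture (420x560x3 uint8, red, green, blue); there is no depth.
- robot.calibration(name): a dict with "intrinsics" (3x3 intrinsics, pixels), "rvec" (rotation vector, rad) and "tvec" (3), from world to camera coordinates, as OpenCV has them. Camera axes: x right, y down, z forward; pixel columns grow to the right and rows downward; lengths in m; the calibration is good to about 2 mm. A picture is of the moment at which its call begins: read the wrist's pose just before it. calibration takes no time and is no camera call; for the wrist camera it gives the pose at the moment of the call.
- robot.sign_off(): hands the job in; it is judged then, once.
The state is a dict: "t": time; "qpos": joint angles; "dq": joint speeds; "effort": joint torques, N m; "tcp_pos": TCP position; "eef_rot": TCP orientation; "ft_force": force on the tool from outside, world axes, zero at the start; "wrist_torque": the same for the moment, N m; "finger_gap": finger opening in m; "gripper_force": force on a finger pad.
Only numpy, scipy, OpenCV 4.12 (cv2) and the standard library are available. Lean on these libraries where they do the work, as an engineer would, in place of code of your own. Each camera call takes 0.05 s, during which the arm holds its last target. There are 200 camera calls.

## Working session

There is one attempt and no reset: what is moved stays moved. The work goes in short steps, Python scripts to look and compute and a shell command to move; the robot and the scene stay as the last step left them, time stands still between calls to the robot, and variables do not carry over. Pictures are saved under pics/ and viewed, at most 10 in all, crops included, and the job is handed in when it is done.

```bash
mkdir -p pics
cat > h.py <<'E'
import numpy as np, cv2
from rig import robot
def cal(n):
    c=robot.calibration(n); K=np.array(c["intrinsics"],float).reshape(3,3); r=np.array(c["rvec"],float); t=np.array(c["tvec"],float).ravel()
    return K,r,t
def plane(n,uv,z,c=None):
    K,r,t=c or cal(n); R=cv2.Rodrigues(r)[0]; o=-R.T@t
    uv=np.atleast_2d(np.array(uv,float)); d=np.c_[uv,np.ones(len(uv))]@np.linalg.inv(K).T@R
    return o+d*((z-o[2])/d[:,2])[:,None]
def proj(n,P,c=None):
    K,r,t=c or cal(n); return cv2.projectPoints(np.atleast_2d(np.array(P,float)),r,t,K,None)[0][:,0]
def snap(n,f):
    im=robot.capture(n); cv2.imwrite(f"pics/{f}.png",im[:,:,::-1]); return im
E
python3 - <<'E'
from h import *
for n in("top","side"):
    snap(n,n+"0"); K,r,t=cal(n); R=cv2.Rodrigues(r)[0]; print(n,K.tolist(),(-R.T@t).round(3),R[2].round(3))
print(robot.read_state())
E
```

```text
top [[462.76108222535737, 0.0, 281.00917592386554], [0.0, 462.76108222535737, 208.34033587759836], [0.0, 0.0, 1.0]] [0.361 0.124 1.313] [ 0.181 -0.016 -0.983]
side [[420.5871620386083, 0.0, 273.68603100221776], [0.0, 420.5871620386083, 213.32531242871602], [0.0, 0.0, 1.0]] [0.524 1.064 0.839] [ 0.064 -0.794 -0.605]
{'t': 0.1, 'qpos': array([-1.33802297e+00,  3.42629651e-01,  1.52491891e+00,  1.30389727e-06,
        1.27538023e+00, -1.45983152e-01]), 'dq': array([-0.00086085, -0.00149017, -0.00259014,  0.00028338, -0.00232336,
       -0.00087366]), 'effort': array([ 1.96998495e-03, -4.34447050e+01, -2.46490592e+01, -1.83395714e-04,
        4.64313343e-03, -3.89988330e-06]), 'tcp_pos': array([ 0.1940788 , -0.48745306,  0.24470848]), 'eef_rot': array([-3.14027091e+00, -1.95594963e-04,  3.78755998e-01]), 'ft_force': array([1.33924097, 0.97367941, 0.28059747]), 'wrist_torque': array([ 0.0182791 , -0.05352146,  0.0286402 ]), 'gripper_force': 0.0, 'finger_gap': 0.08548488403781614}
```

View pics/top0.png

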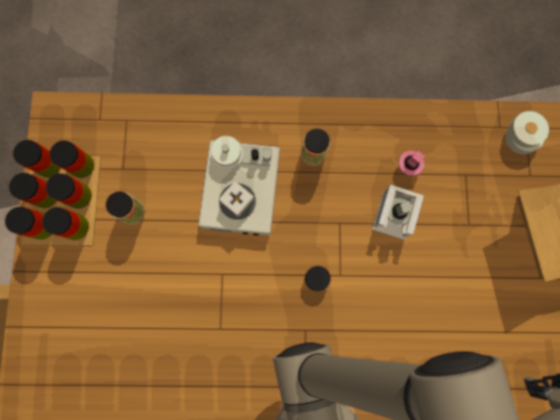

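View pics/side0.png

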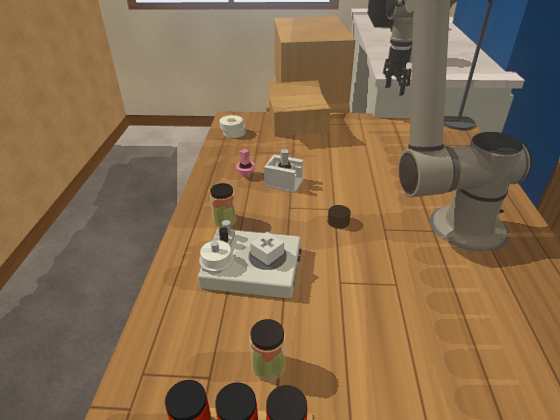

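The top view shows the labeller at about (240,188) with its cross slot at (236,199). The fork with its spindle is at (399,212), the pink look-alike at (411,163), the jars at (316,140) and (122,205), and the lids at (317,279). I'll enlarge the fork and block next.

Run:
```python
from h import *
im=cv2.imread("pics/top0.png"); s=cv2.imread("pics/side0.png")
z=lambda i,x,y,w,h,k:cv2.resize(i[y:y+h,x:x+w],None,fx=k,fy=k,interpolation=cv2.INTER_CUBIC)
a=z(im,370,180,66,50,6);b=z(im,200,165,66,50,6);c=z(s,250,142,66,50,6);d=z(s,235,220,66,50,6)
cv2.imwrite("pics/crops.png",np.vstack([np.hstack([a,b]),np.hstack([c,d])]))
```

```text
(no output)
```

View pics/crops.png

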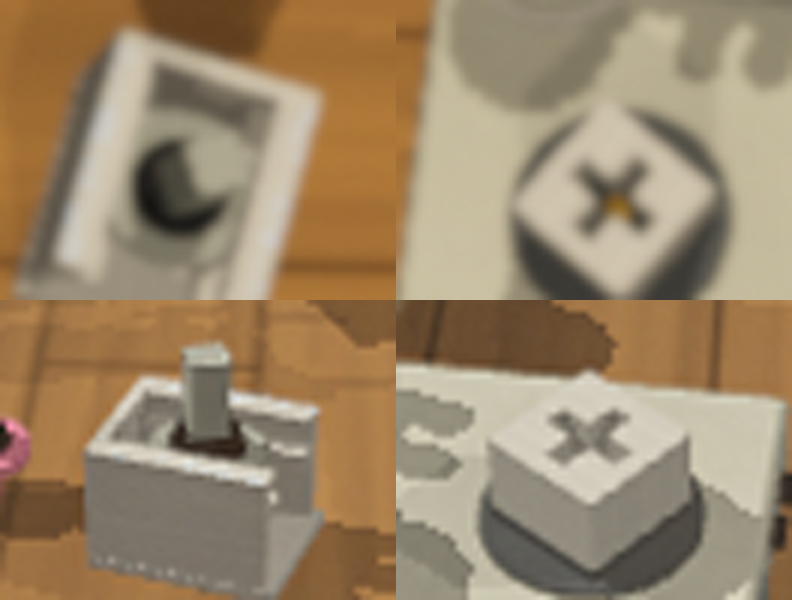

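The fork opens toward the robot (its wall is at the far end), and the spindle stands in it. The block is turned about 45° in the image. Now I'll convert these pixels to world points.

Run:
```python
from h import *
A=lambda x,y:(370-.42+x/6,180-.42+y/6)
B=lambda x,y:(200-.42+(x-396)/6,165-.42+y/6)
C=lambda x,y:(250-.42+x/6,142-.42+(y-300)/6)
D=lambda x,y:(235-.42+(x-396)/6,220-.42+(y-300)/6)
p=plane("top",[A(122,28),A(322,92)],.08);d=p[1]-p[0];print("fork far",p.round(4),np.linalg.norm(d),"xaxis deg",np.degrees(np.arctan2(d[0],-d[1]))*-1+0)
print("fork side",plane("side",[C(140,380),C(318,410),C(88,450),C(272,490)],.08).round(4))
print("post top t/s",plane("top",[A(212,165)],.13).round(4),plane("side",[C(206,355)],.13).round(4))
print("post side corners",plane("side",[C(182,350),C(206,366),C(230,360),C(210,343)],.13).round(4))
q=plane("top",[B(608,100),B(717,190),B(620,300),B(513,205)],.1);e=np.roll(q,-1,0)-q
print("block",q.round(4),np.linalg.norm(e,axis=1).round(4),np.degrees(np.arctan2(e[:,1],e[:,0]))%90)
q=plane("side",[D(592,372),D(690,436),D(590,505),D(488,442)],.1);e=np.roll(q,-1,0)-q
print("block s",q.round(4),q.mean(0),np.linalg.norm(e,axis=1).round(4),np.degrees(np.arctan2(e[:,1],e[:,0]))%90)
print("sock",plane("top",[B(615,198)],.1).round(4),plane("side",[D(589,437)],.1).round(4))
for n,u in(("jarfar",(316,140)),("jarside",(121,206)),("lids",(317,279)),("pink",(411,163))):print(n,plane("top",[u],.122 if 'jar' in n else .04).round(3))
```

```text
fork far [[ 0.6601 -0.1943  0.08  ]
 [ 0.6316 -0.2852  0.08  ]] 0.09518731169060528 xaxis deg 17.39729090450328
fork side [[ 0.6318 -0.2838  0.08  ]
 [ 0.5232 -0.2522  0.08  ]
 [ 0.6563 -0.2002  0.08  ]
 [ 0.5479 -0.1609  0.08  ]]
post top t/s [[ 0.5873 -0.2189  0.13  ]] [[ 0.5886 -0.2258  0.13  ]]
post side corners [[ 0.6028 -0.2312  0.13  ]
 [ 0.588  -0.2128  0.13  ]
 [ 0.5745 -0.2204  0.13  ]
 [ 0.587  -0.2402  0.13  ]]
block [[0.6564 0.2293 0.1   ]
 [0.616  0.1795 0.1   ]
 [0.5656 0.2212 0.1   ]
 [0.6077 0.27   0.1   ]] [0.0641 0.0654 0.0644 0.0635] [50.93069004 50.40378521 49.20763171 50.11061945]
block s [[0.6145 0.1778 0.1   ]
 [0.5674 0.2199 0.1   ]
 [0.6081 0.2671 0.1   ]
 [0.6566 0.2286 0.1   ]] [0.61162159 0.22333782 0.1       ] [0.0632 0.0623 0.062  0.066 ] [48.20838659 49.20707268 51.59241089 50.27866045]
sock [[0.6116 0.2248 0.1   ]] [[0.6121 0.2229 0.1   ]]
jarfar [[0.769 0.013 0.122]]
jarside [[0.58  0.521 0.122]]
lids [[0.401 0.003 0.04 ]]
pink [[ 0.733 -0.267  0.04 ]]
```

```bash
python3 -m creep '{"translation":[[0.8,0.5,0],[1.8,1.2,0],[2.9,1.9,0],[4.0,2.6,0],[5.1,3.3,0],[6.2,4.1,0],[7.3,4.9,0],[8.3,5.6,0],[8.8,6.2,0],[8.8,6.4,0]],"twist":[[0,0,0],[0,0,0],[0,0,0],[0,0,0],[0,0,0],[0,0,0],[0,0,0],[0,0,0],[0,0,0],[0,0,0]]}'
python3 - <<'E'
from h import *
c=cal("wrist"); snap("wrist","w1"); R=cv2.Rodrigues(c[1])[0]; print((-R.T@c[2]).round(4),R.round(3).tolist(),robot.read_state()["eef_rot"])
print(proj("wrist",[[.588,-.224,.13],[.588,-.224,.1]],c))
E
```

```text
t: 1.35
tcp_pos: [0.547, -0.2301, 0.2445]
eef_rot: [-3.141, 0.001, 0.381]
ft_force: [0.1, -0.1, 0.1]
finger_gap: 0.0854
gripper_force: 0.0
[ 0.6241 -0.199   0.3727] [[0.372, -0.928, -0.001], [-0.877, -0.351, 0.328], [-0.305, -0.121, -0.945]] [-3.14021146e+00  9.23925410e-04  3.80945820e-01]
[[290.74242571 156.54465145]
 [289.31974918 149.92361988]]
```

View pics/w1.png

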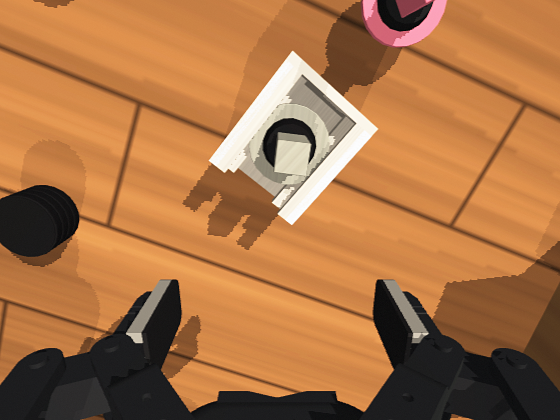

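The wrist view shows the fork with its open end at lower left, the spindle at (292,150) with the post top at about (275–310,138–174), and the pink look-alike at (405,15). Next I'll zoom in and measure.

Run:
```python
from h import *
im=cv2.imread("pics/w1.png"); cv2.imwrite("pics/w1c.png",cv2.resize(im[95:205,225:365],None,fx=5,fy=5,interpolation=cv2.INTER_NEAREST))
p=plane("wrist",[(293,52),(378,128),(291,224),(211,164)],.08)
print(p.round(4),p.mean(0)); e=np.roll(p,-1,0)-p;print(np.linalg.norm(e,axis=1),np.degrees(np.arctan2(e[:,1],e[:,0])))
```

```text
[[ 0.6561 -0.1992  0.08  ]
 [ 0.629  -0.2878  0.08  ]
 [ 0.5222 -0.2532  0.08  ]
 [ 0.548  -0.1673  0.08  ]] [ 0.58879495 -0.22686595  0.08      ]
[0.09260608 0.11228182 0.08972514 0.11275542] [-107.01620562  162.0575117    73.29236784  -16.47396164]
```

View pics/w1c.png

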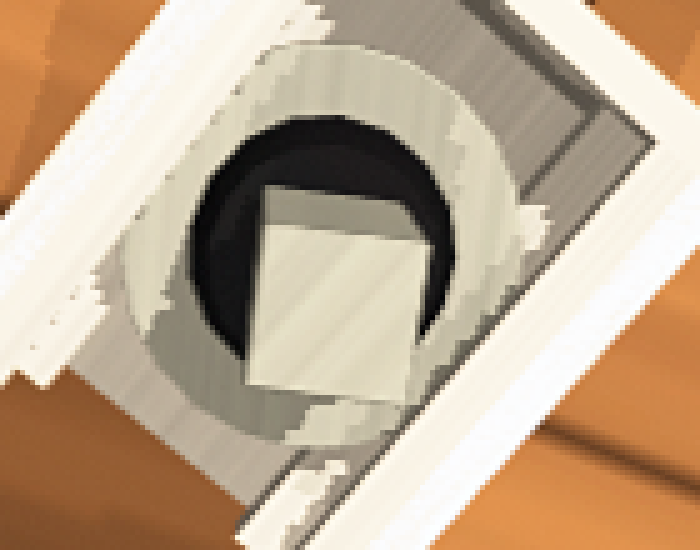

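Run:
```python
from h import *
q=np.array([(264,224),(430,242),(408,403),(247,383)])/5+[225-.4,95-.4]
p=plane("wrist",q,.13);e=np.roll(p,-1,0)-p
print(p.round(4),p.mean(0),np.linalg.norm(e,axis=1).round(4),np.degrees(np.arctan2(e[:,1],e[:,0]))%90)
s=robot.read_state();print(s["tcp_pos"],np.degrees(s["eef_rot"]),s["qpos"])
```

```text
[[ 0.5948 -0.2106  0.13  ]
 [ 0.6012 -0.2333  0.13  ]
 [ 0.5787 -0.2396  0.13  ]
 [ 0.5728 -0.2167  0.13  ]] [ 0.58686668 -0.22504686  0.13      ] [0.0236 0.0233 0.0236 0.0229] [15.68851131 15.76189877 14.59560379 15.62810328]
[ 0.54620002 -0.22997898  0.24467118] [-1.79920864e+02  5.29370266e-02  2.18265877e+01] [-5.27857734e-01  4.68668085e-01  1.32803744e+00  1.23329976e-04
  1.34654450e+00  6.61965885e-01]
```

```bash
python3 -m creep '{"translation":[[0.5,0.06,-0.3],[1.02,0.12,-1.0],[1.02,0.12,-1.8],[1.02,0.12,-2.6],[1.02,0.12,-3.2],[1.02,0.12,-3.57],[1.02,0.12,-3.57]],"twist":[[0,0,-0.6],[0,0,-1.07],[0,0,-1.07],[0,0,-1.07],[0,0,-1.07],[0,0,-1.07],[0,0,-1.07]]}'; python3 -m creep '{"translation":[[0,0,0],[0,0,0],[0,0,0],[0,0,0],[0,0,0],[0,0,0],[0,0,0],[0,0,0]],"twist":[[0,0,0],[0,0,0],[0,0,0],[0,0,0],[0,0,0],[0,0,0],[0,0,0],[0,0,0]]}' 15 60
```

```text
t: 2.28
tcp_pos: [0.5861, -0.2274, 0.1018]
eef_rot: [-3.14, 0.002, 0.266]
ft_force: [0.6, -0.8, 0.4]
finger_gap: 0.0851
gripper_force: 0.0
t: 3.28
tcp_pos: [0.5872, -0.2269, 0.1032]
eef_rot: [3.141, -0.001, 0.267]
ft_force: [-0.6, 1.1, 5.7]
finger_gap: 0.0234
gripper_force: 59.7
```

```bash
python3 -m creep '{"translation":[[0,0,0.06],[-0.15,0.05,0.06],[-0.4,0.12,0.06],[-0.7,0.22,0.06],[-1.0,0.31,0.06],[-1.35,0.42,0.06],[-1.7,0.53,0.06],[-2.05,0.64,0.06],[-2.4,0.75,0.06],[-2.55,0.8,0.06]],"twist":[[0,0,0],[0,0,0],[0,0,0],[0,0,0],[0,0,0],[0,0,0],[0,0,0],[0,0,0],[0,0,0],[0,0,0]]}'
```

```text
t: 4.53
tcp_pos: [0.4837, -0.1945, 0.1048]
eef_rot: [-3.141, 0.001, 0.267]
ft_force: [0.2, 0.1, -3.7]
finger_gap: 0.0235
gripper_force: 58.9
```

```bash
python3 -m creep '{"translation":[[0,0,0.5],[0,0,1.5],[0,0.2,2.5],[0.2,0.8,3.2],[0.5,1.6,3.4],[0.8,2.6,3.4],[1.1,3.6,3.4],[1.4,4.6,3.4],[1.7,5.6,3.4],[2.0,6.6,3.4]],"twist":[[0,0,0],[0,0,0],[0,0,0],[0,0,0.5],[0,0,1],[0,0,1.5],[0,0,2],[0,0,2.5],[0,0,3],[0,0,3.5]]}';python3 -m creep '{"translation":[[0.3,1.0,0],[0.6,1.9,0],[0.9,2.8,0],[1.1,3.5,0],[1.2,3.86,0],[1.2,3.86,0],[1.2,3.86,0],[1.2,3.86,0]],"twist":[[0,0,0.5],[0,0,1],[0,0,1.5],[0,0,2],[0,0,2.3],[0,0,2.3],[0,0,2.3],[0,0,2.3]]}'
python3 - <<'E'
from h import *
z=lambda i,x,y,w,h,k:cv2.resize(i[y:y+h,x:x+w],None,fx=k,fy=k,interpolation=cv2.INTER_CUBIC)
w=snap("wrist","w2")[:,:,::-1];s=snap("side","s2")[:,:,::-1];st=robot.read_state();print(st["tcp_pos"],np.degrees(st["eef_rot"]))
uv=proj("side",[[.612,.224,.15]])[0].astype(int);print(uv)
x,y=uv-[50,62]
cv2.imwrite("pics/v2.png",np.hstack([z(w,170,120,200,280,2),z(s,x,y,100,140,4)]))
E
```

```text
t: 5.78
tcp_pos: [0.5651, 0.0703, 0.2408]
eef_rot: [3.141, 0.0, 0.635]
ft_force: [0.3, -0.4, -3.6]
finger_gap: 0.0231
gripper_force: 59.6
t: 6.78
tcp_pos: [0.613, 0.2222, 0.2412]
eef_rot: [3.141, 0.0, 0.872]
ft_force: [-0.1, -0.3, -3.2]
finger_gap: 0.0233
gripper_force: 59.6
[0.61301544 0.22257152 0.24117064] [ 1.79983981e+02 -3.48528446e-03  5.00139338e+01]
[266 228]
```

View pics/v2.png

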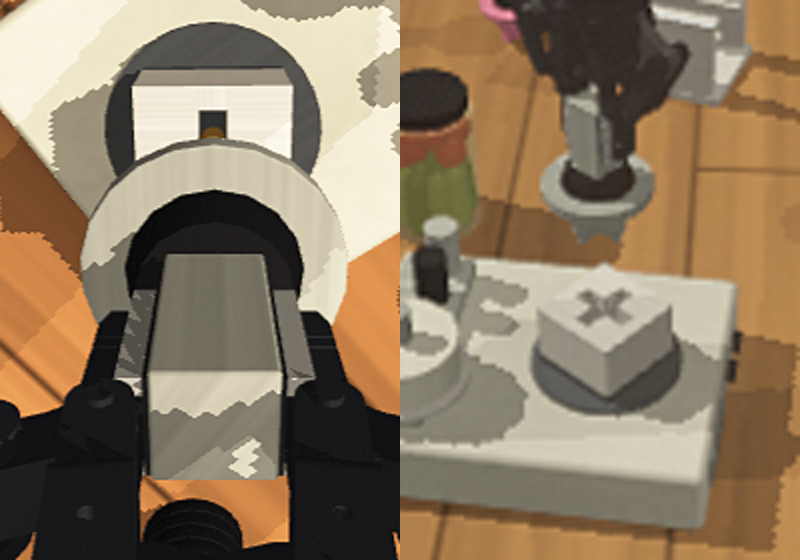

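Left, wrist view: the block's far top edge runs (133,85)–(292,83), level with the post edges, so yaw is aligned. The slot arm is centred at column 213, the collar at 214.5, and the post top spans (148,370)–(280,480). Right, side view: the spindle hangs above and slightly behind the slot. Now the remaining offset.

Run:
```python
from h import *
W=lambda a:np.array(a)/2+[170-.25,120-.25]
st=robot.read_state();yaw=st["eef_rot"][2];tx=np.array([np.cos(yaw),np.sin(yaw)]);ty=np.array([-tx[1],tx[0]])
L=lambda p:np.c_[(p[:,:2]-st["tcp_pos"][:2])@tx,(p[:,:2]-st["tcp_pos"][:2])@ty].round(4)*1000
b=L(plane("wrist",W([(133,85),(292,83)]),.1));print("block edge mm in tool axes",b,"slot arm",L(plane("wrist",W([(199,111),(227,111)]),.1)))
t=L(plane("wrist",W([(148,370),(283,370),(281,480),(149,479)]),.268));print("post top",t,t.mean(0))
u=L(plane("wrist",W([(81,265),(348,265)]),.204));print("collar sides",u)
u=L(plane("wrist",W([(214,140)]),.206));print("collar far",u)
print("sock est",L(np.array([[.6119,.2239,.1]])))
# side: collar rim left/right
S=lambda a:(np.array(a)-[400,0])/4+[216-.37,166-.37]
K=L(plane("side",S([(541,185),(654,183)]),.206));print("collar side cam",K,K.mean(0))
```

```text
block edge mm in tool axes [[ 31.4  33.2]
 [ 32.2 -30.2]] slot arm [[20.8  7. ]
 [20.8 -4.3]]
post top [[ 13.7  12.5]
 [ 13.7 -11. ]
 [-10.2 -11.4]
 [ -9.9  13.1]] [1.825 0.8  ]
collar sides [[  2.8  36.6]
 [  2.7 -35. ]]
collar far [[38.   0.9]]
sock est [[0.3 1.7]]
collar side cam [[ 28.7 -22.5]
 [-20.9  28. ]] [3.9  2.75]
```

```bash
python3 -m creep '{"translation":[[-0.05,-0.04,-0.2],[-0.05,-0.04,-0.7],[-0.05,-0.04,-1.2],[-0.05,-0.04,-1.5],[-0.05,-0.04,-1.6],[-0.05,-0.04,-1.7],[-0.05,-0.04,-1.8],[-0.05,-0.04,-1.9],[-0.05,-0.04,-1.95],[-0.05,-0.04,-2.0]],"twist":[[0,0,0.1],[0,0,0.1],[0,0,0.1],[0,0,0.1],[0,0,0.1],[0,0,0.1],[0,0,0.1],[0,0,0.1],[0,0,0.1],[0,0,0.1]]}'
```

```text
t: 8.12
tcp_pos: [0.611, 0.2219, 0.1609]
eef_rot: [3.141, -0.0, 0.885]
ft_force: [-0.3, 0.1, -3.2]
finger_gap: 0.0232
gripper_force: 59.6
```

```bash
python3 -m creep '{"translation":[[0,0,-0.1],[0,0,-0.2],[0,0,-0.28],[0,0,-0.34],[0,0,-0.39],[0,0,-0.43],[0,0,-0.45],[0,0,-0.47],[0,0,-0.48],[0,0,-0.48]],"twist":[[0,0,0],[0,0,0],[0,0,0],[0,0,0],[0,0,0],[0,0,0],[0,0,0],[0,0,0],[0,0,0],[0,0,0]]}' - 100
```

```text
t: 9.38
tcp_pos: [0.6111, 0.2219, 0.1434]
eef_rot: [3.141, -0.001, 0.885]
ft_force: [-4.8, -2.9, 10.8]
finger_gap: 0.0228
gripper_force: 100.7
```

```bash
python3 -m creep '{"translation":[[-0.02,-0.02,0],[-0.02,-0.02,-0.02],[-0.02,-0.02,-0.05],[-0.02,-0.02,-0.05],[-0.02,-0.02,-0.05],[-0.02,-0.02,-0.05]],"twist":[[0,0,0],[0,0,0],[0,0,0],[0,0,0],[0,0,0],[0,0,0]]}'
```

```text
t: 10.12
tcp_pos: [0.611, 0.2217, 0.1433]
eef_rot: [3.139, -0.004, 0.885]
ft_force: [-5.9, -0.0, 19.0]
finger_gap: 0.0227
gripper_force: 101.9
```

```bash
python3 -m creep '{"translation":[[0,0,-0.03],[0,0,-0.05],[0,0,-0.05],[0,0,-0.05]],"twist":[[0,0,0],[0,0,0],[0,0,0],[0,0,0]]}'
python3 - <<'E'
from h import *
z=lambda i,x,y,w,h,k:cv2.resize(i[y:y+h,x:x+w],None,fx=k,fy=k,interpolation=cv2.INTER_CUBIC)
w=snap("wrist","w3")[:,:,::-1];s=snap("side","s3")[:,:,::-1]
cv2.imwrite("pics/v3.png",np.hstack([z(w,170,120,200,280,2),z(s,216,176,100,140,4)]))
E
```

```text
t: 10.62
tcp_pos: [0.611, 0.2217, 0.1433]
eef_rot: [3.138, -0.005, 0.885]
ft_force: [-10.0, -1.1, 29.2]
finger_gap: 0.0232
gripper_force: 103.2
```

View pics/v3.png

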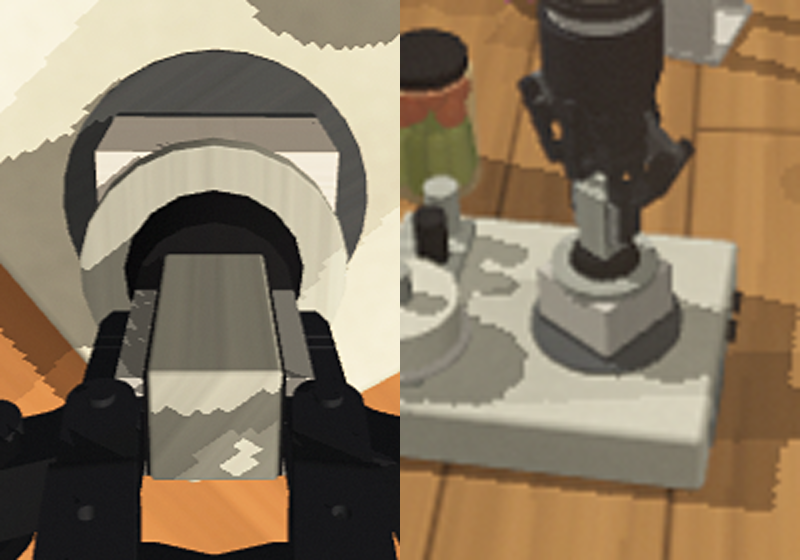

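Both views show the collar resting flush on the block. The post sits at the same pixels in the grip as before, so it has not slipped, and the collar is centred on the block at about column 214. TCP z stays at 0.1433 while the force rises, which means it is solidly seated.

```bash
python3 -c "
from rig import robot
print(robot.sign_off())"
```

```text
the job is handed in; nothing more can be done
None
```

I handed the job in with the spindle drawn out of the fork, meshed in the drive block and pressed home with its collar flush. The arm is still gripping it and pressing down with about 29 N; `sign_off()` returned no verdict, so the judged result isn't known.

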